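# Hold a plug-in module in the radio's top slot

## Robot

A 7-joint arm with a two-finger parallel gripper is mounted at the origin on the work surface. World frame = base frame: x ahead of the robot, y to its left, z up, the work surface at z = 0. Lengths are in m, angles in rad, forces in N, time in s.
With the tool pointing down it reaches from about 0.425 to 0.925 m from the base axis. Payload 6.8 kg.
Tool frame: the origin (TCP) lies between the finger pads; the fingertips stand 11 mm ahead of it and the grasp point (between the pads) lies 8 mm behind it; z points along the fingers, y is the line along which they close (so a half turn about z gives the same grasp; the last joint's range is limited). The gripper opens to 85 mm and grips with 20 to 120 N. Pads are 22 mm wide; open, the fingers measure 114 mm over their backs; the gripper's body (76 mm by 85 mm) begins 54 mm behind the grasp point. The pads swing forward as they close: fully open they stand 13 mm farther back than shut.
Start: joints at [1.03, 0.477, 0.022, 1.555, -0.011, 1.109, -0.083], TCP at [0.283, -0.613, 0.242] pointing down, gripper open.
Joint ranges: [-2.96, 2.96], [-0.34, 2.1], [-1.41, 1.46], [0.24, 2.44], [-1.37, 4.51], [0.17, 1.92], [-2.96, 2.96]. Speed limits (rad/s): [2.39, 2.39, 3.14, 3.14, 3.14, 3.14, 3.14].

## Interface

Orientations are given as a rotation vector (axis times angle).
In Python, from bench import r gives the robot as it stands.
- The arm moves only by the tool send_rows, never from a script. Its argument "deltas" is a list of rows, each an object of numbers: "dx", "dy", "dz": the shift along the world's x, y, z in mm; "rx", "ry", "rz": the turn, a rotation vector about the world's x, y, z in degrees. A call has 1 to 5 rows; each row is the pose to reach, as a shift and turn from the pose commanded when the call began; what a row does not reach only later rows make up. A row lasts 1/12 s, in which the tool goes at most 41.7 mm and 7.16 degrees, less where a joint would pass 70% of its speed; a pose out of reach is approached as far as the arm can. A call with a gripper value outside its range is refused whole. "jaw" is the finger opening in mm, from 0 to 85.4, set as the call begins (left out, the last holds). The fingers move at their own pace and stop on an object; "newtons" is the grip in N (left out, the last holds). Time passes only in rows, so rows that repeat a pose let the fingers close. It gives the time, the measured TCP pose, the force, the opening and the grip force at its end, in the units of the state.
- r.get_obs(): the state, without advancing time (a new reading comes with each control period).
- r.grab_frame(name): name is "side" or "top"; returns a dict with "frame" (384x512x3 uint8, blue, green, red), "z_map" (384x512 float32, m along the optical axis (not along the pixel's ray), 0 where there is no reading), "vertical_fov" (degrees; the focal length in pixels is half the picture's height over the tangent of half this angle, whatever the lens; pixels are square), "cx", "cy" (the principal point, pixels), "xyz" and "orientation" of the camera in the world. Camera axes: x right, y down, z forward; pixel columns grow to the right and rows downward; lengths in m; the calibration is good to about 2 mm. A picture is of the moment at which its call begins.
- r.hand_in(): hands the job in; it is judged then, once.
The state is a dict: "clock": time; "joints": joint angles; "qvel": joint speeds; "tau": joint torques, N m; "tcp_pos": TCP position; "orientation": TCP orientation; "contact_force": force on the tool from outside, world axes, zero at the start; "moment": the same for the moment, N m; "grip_width": finger opening in m; "gripper_force": force on a finger pad.
Only numpy, scipy, OpenCV 4.12 (cv2) and the standard library are available. Lean on these libraries where they do the work, as an engineer would, in place of code of your own. Each camera call takes 0.05 s, during which the arm holds its last target. There are 200 camera calls.

## Task

The small black speaker stands over the module slot in the top of the radio: lift it off and stand it upright on the cork pad. Then take the metal plug-in module from its green cradle, pass it upright through the slot in the bright plate, foot first, until its yellow band is level with the cover, and finish while still holding it there in the gripper so that it can be fastened from inside; do not let it drop to the bottom. Leave the mug, phone and hand microphone alone.

Things in the scene. Friction and masses are not known exactly. Their poses are not given: they have to be found in the camera images.
- radio: Radio set, dark metal case with a flat top, fixed to the desk: 240 (x) x 220 (y) x 95 mm high. Origin: centre of its underside. Front panel on its -x side; knobs and fins stick out up to 25 beyond the case at front and rear.
- slot (a point): Centre of the mouth of the upright slot in the bright 60 x 90 mm plate flush in the radio's cover (95 above the desk); axes as the radio's, z up. The slot is 16 along x and 50 along y, 2 more than the module each way, through the 12 thick plate into a hollow with its floor 65 below the cover. The speaker covers it at the start.
- speaker_mid (a point): Small black extension speaker, loose, a box 58 x 58 x 88 high, about 0.3 kg; the point is its centre (44 above its foot), z up. At the start it stands on the radio over the slot. Round grey grilles on its x sides.
- pad_top (a point): Cork pad 120 x 120 x 4, fixed flat on the desk; the point is the centre of its upper face (4 above the desk), axes along its sides, z up. The speaker belongs on it, wholly on the cork.
- module_mid (a point): Centre of the plug-in module, loose, about 0.15 kg: an upright aluminium slab 14 (x) x 48 (y) x 100 mm high, foot edges rounded by 3. Yellow band 34 to 46 above the foot; blue grip pads 65 to 95 above it on both broad faces: grip there. At the goal the band's middle is level with the cover, this point 10 above the slot's. Either way round fits. Let go, it slips down to the hollow's floor.
- cradle: Green open-topped cradle, fixed on the desk, 28 (x) x 62 (y) x 36 high outside, walls and floor 4 thick; origin: centre of its underside. The module stands loosely in it, foot on its floor (4 above the desk), with 3 play each side.
- mug: White mug, bystander, radius 38, 85 high, handle on its +y side; origin: centre of its underside.
- phone: Black phone lying flat, bystander, 150 (x) x 72 (y) x 9; origin: centre of its underside.
- mic: Black hand microphone lying flat, bystander, 95 (x) x 55 (y) x 30; origin: centre of its underside.
There are look-alikes about, which are no part of the job. What is shaped like the part that bears speaker_mid but turquoise is not meant.

How it is judged:
On the way, in this order (a step that is already met when the one before it is completed fails the run):
1. the speaker stands upright on the cork pad, let go (horizontal distance between speaker_mid and pad_top below 0.042 m and z of speaker_mid in the frame of pad_top between 0.038 and 0.05 m and angle between speaker_mid's own z axis and vertical below 0.1 rad and contact force between the fingers and speaker below 0.05 N and linear speed of speaker below 0.02 m/s), for 0.2 s.
2. the module's foot is at least 10 mm inside the slot (x of module_mid in the frame of slot between -0.006 and 0.006 m and y of module_mid in the frame of slot between -0.006 and 0.006 m and angle between module_mid's own z axis and vertical below 0.12 rad and z of module_mid in the frame of slot below 0.04 m), for 0.1 s.
At the end, for the whole second after the job is handed in: Module held by the fingers (over 1 N), still, in the slot within 6 mm of its centre, upright to 7 degrees, middle of the yellow band within 8 mm of the cover's level; speaker upright to 6 degrees on the pad, centre within 42 mm of the pad's, at rest, not touched by the robot (horizontal distance between speaker_mid and pad_top below 0.042 m and z of speaker_mid in the frame of pad_top between 0.038 and 0.05 m and angle between speaker_mid's own z axis and vertical below 0.1 rad and x of module_mid in the frame of slot between -0.006 and 0.006 m and y of module_mid in the frame of slot between -0.006 and 0.006 m and angle between module_mid's own z axis and vertical below 0.12 rad and z of module_mid in the frame of slot between 0.002 and 0.018 m and contact force between the fingers and module above 1 N and contact force between the arm and speaker below 0.05 N and linear speed of each of module, speaker below 0.02 m/s); the arm keeps its last pose, push and grip.
It fails at once if the mug moved more than 25 mm or tipped (distance of mug from where it was at the start of the episode above 0.025 m or angle between mug's own z axis and vertical above 0.35 rad).
It fails at once if the phone moved more than 25 mm or tipped (distance of phone from where it was at the start of the episode above 0.025 m or angle between phone's own z axis and vertical above 0.35 rad).
It fails at once if the hand microphone moved more than 25 mm or tipped (distance of mic from where it was at the start of the episode above 0.025 m or angle between mic's own z axis and vertical above 0.35 rad).
It fails at once if the speaker knocked over (angle between speaker_mid's own z axis and vertical above 0.7 rad).
It fails at once if the module dropped into the radio, its middle more than 6 mm below the cover (z of module_mid in the frame of slot below -0.006 m and horizontal distance between module_mid and slot below 0.02 m).
It also fails if it takes over 64 s, if anything falls off the work surface, if the arm or the gripper's body presses on something with over 40 N, if the wrist force passes 120 N, or if a joint passes its speed limit or range.

## Working session

There is one attempt and no reset: what is moved stays moved. The work goes in short steps, Python scripts to look and compute and a tool call to move; the robot and the scene stay as the last step left them, time stands still between calls to the robot, and variables do not carry over. Pictures are saved under pics/ and viewed, at most 10 in all, crops included, and the job is handed in when it is done.

Besides the shell and the picture viewer there is one more tool, called after ">>>" as name([rows], argument=value, ...), one row to a line, values as JSON. send_rows: Moves the arm, as the interface text tells. Its arguments: {"type":"object","properties":{"deltas":{"type":"array","items":{"type":"object","properties":{"dx":{"type":"number"},"dy":{"type":"number"},"dz":{"type":"number"},"rx":{"type":"number"},"ry":{"type":"number"},"rz":{"type":"number"}}}},"jaw":{"type":"number"},"newtons":{"type":"number"}},"required":["deltas"]}

```bash
mkdir -p pics; cat > h.py <<'E'
import numpy as np, cv2
from scipy.spatial.transform import Rotation as R
from bench import r
def grab(n):
    f=r.grab_frame(n); np.savez(f'/tmp/{n}.npz',**f); return f
def cam(f):
    F=f['frame'].shape[0]/2/np.tan(np.radians(float(f['vertical_fov']))/2)
    o=np.asarray(f['orientation']).ravel()
    M=R.from_rotvec(o).as_matrix() if o.size==3 else o.reshape(3,3)
    return F,M,np.asarray(f['xyz'])
def cloud(f):
    F,M,p=cam(f);v,u=np.indices(f['z_map'].shape);z=f['z_map']
    P=np.stack([(u-f['cx'])/F*z,(v-f['cy'])/F*z,z],-1)@M.T+p
    P[z==0]=np.nan; return P
def ray(f,u,v,h):
    F,M,p=cam(f);d=M@np.array([(u-f['cx'])/F,(v-f['cy'])/F,1]);return p+d*(h-p[2])/d[2]
E
python3 - <<'E'
from h import *
for n in('top','side'):
    f=grab(n); cv2.imwrite(f'pics/{n}0.png',f['frame']); print(n,f['xyz'],f['orientation'],f['vertical_fov'],f['cx'],f['cy'])
print(r.get_obs())
E
```

```text
top [ 4.09604571e-01 -1.05600104e-03  1.54957560e+00] [-2.21972545  2.16651188 -0.07825014] 44.56678379700441 260.1776222813697 196.2728151754581
side [0.45952552 0.72408678 0.710114  ] [-0.01462621  2.85255179 -1.3109424 ] 57.77820646524748 252.165073442644 194.5485652945976
{'clock': 0.1, 'joints': array([ 1.02991963,  0.47771936,  0.02230071,  1.55633509, -0.01147927,
        1.10930718, -0.08308148]), 'qvel': array([-1.19349999e-03, -1.77887187e-03, -5.26972575e-04, -8.58556925e-04,
       -2.43945847e-05, -9.63283300e-04, -2.66794513e-04]), 'tau': array([ 5.02048148e-03, -5.97758925e+01,  1.61406610e+00, -2.81952059e+01,
        1.28514622e-02,  5.04953787e-03,  2.23697958e-05]), 'tcp_pos': array([ 0.28288585, -0.61229972,  0.24142822]), 'orientation': array([-3.06676285e+00, -6.74304139e-01,  7.33592312e-04]), 'contact_force': array([ 0.56247969, -0.64624031,  0.05091865]), 'moment': array([-0.00953228, -0.02205107, -0.00345656]), 'gripper_force': 0.0, 'grip_width': 0.08547070915648369}
```

View pics/top0.png

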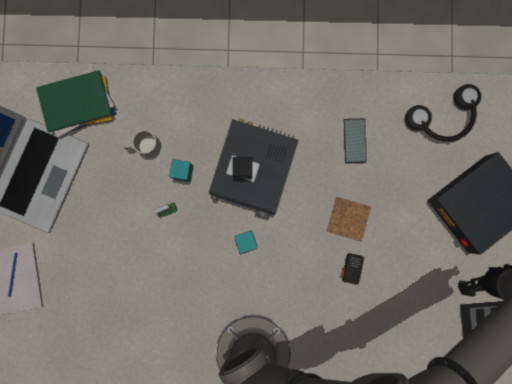

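View pics/side0.png

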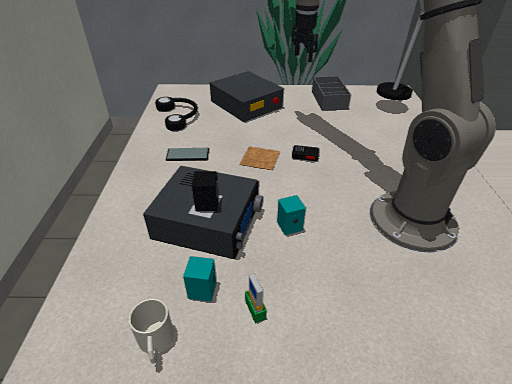

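Top view: the black speaker is at (243,168) on the bright plate, and the module in its green cradle is at (166,210). The cork pad is at (349,219), phone (355,140), mic (352,268) and mug (146,144).
Possible mix-ups for the speaker: turquoise boxes at (180,170) and (246,242), and the dark second radio at (490,200). I choose the black box at (243,168), which stands on the plate.

```bash
cat >> h.py <<'E'
def rect(P,m,lo,hi):
    s=m&(P[...,2]>lo)&(P[...,2]<hi)
    n,l,st,_=cv2.connectedComponentsWithStats(s.astype(np.uint8))
    if n<2: return None
    k=1+st[1:,4].argmax(); q=P[l==k]
    (c,wh,a)=cv2.minAreaRect((q[:,:2]*1000).astype(np.float32)); return np.round(c,1),np.round(wh,1),round(a,1),st[k,4],np.round(np.median(q[:,2])*1000,1)
def box(P,x0,x1,y0,y1):
    m=np.zeros(P.shape[:2],bool);m[y0:y1,x0:x1]=1;return m
E
python3 - <<'E'
from h import *
f=dict(np.load('/tmp/top.npz'));P=cloud(f);g=dict(np.load('/tmp/side.npz'));Q=cloud(g)
H=cv2.cvtColor(f['frame'],cv2.COLOR_BGR2HSV)
print('desk',np.nanmedian(P[250:270,150:200,2]))
print('radio',rect(P,box(P,200,310,110,225),.085,.105))
print('speaker',rect(P,box(P,225,260,145,190),.15,.21))
pad=(H[...,1]>90)&(H[...,0]<25)&box(P,320,380,190,250)
print('pad',rect(P,pad,-.01,.02))
print('mod',rect(P,box(P,150,185,195,225),.07,.13))
gr=(H[...,0]>40)&(H[...,0]<80)&(H[...,1]>90)&box(P,150,185,195,225)
print('cradle',rect(P,gr,.0,.06))
pl=(H[...,2]>140)&box(P,215,270,145,190)
print('plate',rect(P,pl,.085,.105))
print('phone',rect(P,box(P,335,375,110,170),.005,.03));print('mic',rect(P,box(P,335,370,245,290),.01,.05))
print('mug',rect(P,box(P,125,163,125,160),.06,.11))
H2=cv2.cvtColor(g['frame'],cv2.COLOR_BGR2HSV)
print('side: spk',rect(Q,box(Q,185,222,165,190),.178,.2),'mod',rect(Q,box(Q,240,275,270,325),.095,.115), 'modall',rect(Q,box(Q,240,275,270,325),.05,.115))
a=cv2.resize(f['frame'][130:230,140:300],None,fx=5,fy=5,interpolation=2);cv2.imwrite('pics/c1.png',a)
b=cv2.resize(g['frame'][160:330,170:290],None,fx=3.4,fy=3.4,interpolation=2);cv2.imwrite('pics/c2.png',b)
E
```

```text
desk -0.00016016322462908406
radio (array([594.9,  11.3]), array([220.3, 248.5]), 73.9, np.int32(5058), np.float64(94.7))
speaker (array([582.1,  42.8]), array([57.9, 55.9]), 1.4, np.int32(414), np.float64(182.0))
pad (array([ 441.2, -306. ]), array([117.4, 117. ]), 75.0, np.int32(1237), np.float64(3.7))
mod (array([455.1, 292.5]), array([14.2, 48.4]), 24.1, np.int32(91), np.float64(101.9))
cradle (array([460.7, 279.5]), array([25.9, 34.4]), 22.1, np.int32(29), np.float64(36.4))
plate (array([578.9,   6. ]), array([16. , 54.7]), 87.9, np.int32(66), np.float64(94.8))
phone (array([ 699.7, -323.9]), array([155.5,  81.2]), 2.6, np.int32(843), np.float64(9.4))
mic (array([ 279.1, -318. ]), array([59.6, 94.6]), 77.8, np.int32(516), np.float64(28.6))
mug (array([668.6, 366.6]), array([94.9, 74.5]), 72.2, np.int32(208), np.float64(79.5))
side: spk (array([582.5,  47.8]), array([57.3, 57.5]), 1.5, np.int32(372), np.float64(183.0)) mod (array([454.8, 296.1]), array([15.3, 46.8]), 23.2, np.int32(156), np.float64(103.5)) modall (array([454.5, 296.8]), array([15.3, 48.3]), 23.2, np.int32(332), np.float64(94.1))
```

View pics/c1.png

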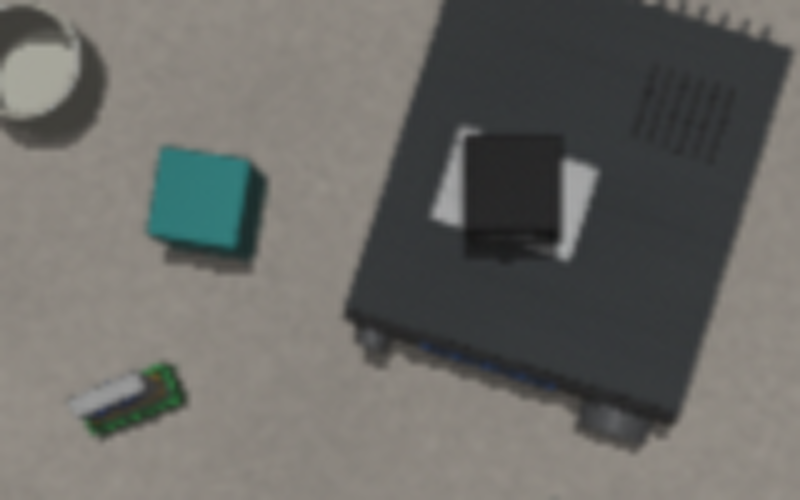

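View pics/c2.png

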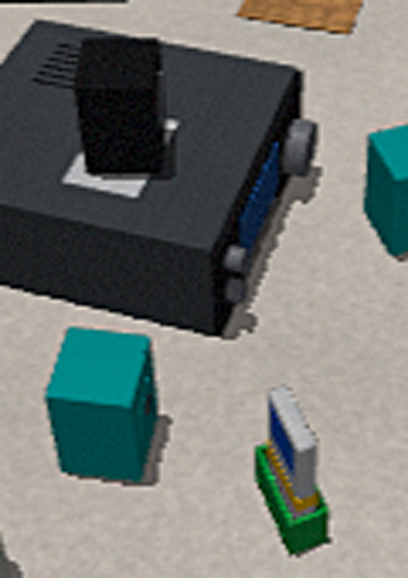

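Top crop: the black box is centred at about (512,185) in the crop, on the bright plate, and stands almost square to the world axes. The module leans toward (105,395) in its cradle. Side crop: the black speaker is on the plate, the module has its blue pads and yellow band, and the turquoise boxes are decoys. I'm moving above the speaker.

>>> send_rows([
  {"dx":15,"dy":33,"dz":10,"rz":4},
  {"dx":30,"dy":66,"dz":20,"rz":8},
  {"dx":45,"dy":99,"dz":30,"rz":12},
  {"dx":60,"dy":132,"dz":40,"rz":16},
  {"dx":75,"dy":165,"dz":40,"rz":20},
], jaw=85, newtons=40)

```text
$.deltas[0]: bad value
```

>>> send_rows([
  {"dx":15,"dy":33,"rz":4},
  {"dx":30,"dy":66,"rz":8},
  {"dx":45,"dy":99,"rz":12},
  {"dx":60,"dy":132,"rz":16},
  {"dx":75,"dy":165,"rz":20},
])

```text
$.deltas[0]: bad value
```

>>> send_rows([
  {"dx":15,"dy":33,"rz":4},
  {"dx":30,"dy":66,"rz":8},
  {"dx":45,"dy":99,"rz":12},
  {"dx":60,"dy":132,"rz":16},
  {"dx":75,"dy":165,"rz":20},
])

```text
$.deltas[0]: bad value
```

>>> send_rows([
  {"dx":15,"dy":33,"rz":2},
  {"dx":30,"dy":66,"rz":4},
  {"dx":45,"dy":99,"rz":6.6},
  {"dx":60,"dy":132,"rz":6.6},
  {"dx":74,"dy":162,"rz":6.6},
])

```text
$.deltas[0]: bad value
```

>>> send_rows([
  {"dx":15,"dy":33,"dz":10,"rx":0,"ry":0,"rz":4},
  {"dx":30,"dy":66,"dz":20,"rx":0,"ry":0,"rz":8},
  {"dx":45,"dy":99,"dz":30,"rx":0,"ry":0,"rz":12},
  {"dx":60,"dy":132,"dz":40,"rx":0,"ry":0,"rz":16},
  {"dx":75,"dy":165,"dz":40,"rx":0,"ry":0,"rz":20},
], jaw=85, newtons=40)

```text
clock: 0.52
tcp_pos: [0.3591, -0.4467, 0.2841]
orientation: [2.9, 1.201, 0.001]
contact_force: [0.9, -0.5, 0.9]
grip_width: 0.0848
gripper_force: 0.0
```

>>> send_rows([
  {"dx":15,"dy":33,"dz":0,"rx":0,"ry":0,"rz":4},
  {"dx":30,"dy":66,"dz":0,"rx":0,"ry":0,"rz":8},
  {"dx":45,"dy":99,"dz":0,"rx":0,"ry":0,"rz":12},
  {"dx":60,"dy":132,"dz":0,"rx":0,"ry":0,"rz":16},
  {"dx":75,"dy":165,"dz":0,"rx":0,"ry":0,"rz":20},
])

```text
clock: 0.93
tcp_pos: [0.4332, -0.281, 0.2821]
orientation: [-2.65, -1.688, 0.001]
contact_force: [0.3, -0.3, 0.4]
grip_width: 0.0848
gripper_force: 0.0
```

>>> send_rows([
  {"dx":15,"dy":33,"dz":0,"rx":0,"ry":0,"rz":4},
  {"dx":30,"dy":66,"dz":0,"rx":0,"ry":0,"rz":8},
  {"dx":45,"dy":99,"dz":0,"rx":0,"ry":0,"rz":12},
  {"dx":60,"dy":132,"dz":0,"rx":0,"ry":0,"rz":16},
  {"dx":75,"dy":165,"dz":0,"rx":0,"ry":0,"rz":20},
])

```text
clock: 1.35
tcp_pos: [0.5082, -0.1161, 0.2821]
orientation: [-2.316, -2.122, 0.001]
contact_force: [1.5, -0.4, -1.0]
grip_width: 0.0852
gripper_force: 0.0
```

>>> send_rows([
  {"dx":15,"dy":33,"dz":0,"rx":0,"ry":0,"rz":2},
  {"dx":30,"dy":66,"dz":0,"rx":0,"ry":0,"rz":4},
  {"dx":45,"dy":99,"dz":0,"rx":0,"ry":0,"rz":6.6},
  {"dx":60,"dy":132,"dz":0,"rx":0,"ry":0,"rz":6.6},
  {"dx":74,"dy":162,"dz":0,"rx":0,"ry":0,"rz":6.6},
])

```text
clock: 1.77
tcp_pos: [0.5824, 0.0464, 0.282]
orientation: [-2.193, -2.249, 0.0]
contact_force: [1.0, -1.3, 0.1]
grip_width: 0.085
gripper_force: 0.0
```

>>> send_rows([
  {"dx":0,"dy":-1,"dz":-35,"rx":0,"ry":0,"rz":0},
  {"dx":0,"dy":-1,"dz":-65,"rx":0,"ry":0,"rz":0},
  {"dx":0,"dy":-1,"dz":-90,"rx":0,"ry":0,"rz":0},
  {"dx":0,"dy":-1,"dz":-115,"rx":0,"ry":0,"rz":0},
  {"dx":0,"dy":-1,"dz":-137,"rx":0,"ry":0,"rz":0},
])

```text
clock: 2.18
tcp_pos: [0.5812, 0.0431, 0.1432]
orientation: [-2.193, -2.248, 0.002]
contact_force: [-0.0, 0.1, 1.0]
grip_width: 0.085
gripper_force: 0.0
```

>>> send_rows([
  {"dx":0,"dy":0,"dz":0,"rx":0,"ry":0,"rz":0},
  {"dx":0,"dy":0,"dz":0,"rx":0,"ry":0,"rz":0},
  {"dx":0,"dy":0,"dz":0,"rx":0,"ry":0,"rz":0},
  {"dx":0,"dy":0,"dz":0,"rx":0,"ry":0,"rz":0},
  {"dx":0,"dy":0,"dz":0,"rx":0,"ry":0,"rz":0},
], jaw=40, newtons=40)

```text
clock: 2.6
tcp_pos: [0.5826, 0.0432, 0.1465]
orientation: [2.194, 2.247, 0.002]
contact_force: [-0.4, 0.7, -3.4]
grip_width: 0.0579
gripper_force: 46.3
```

>>> send_rows([
  {"dx":0,"dy":0,"dz":8,"rx":0,"ry":0,"rz":0},
  {"dx":0,"dy":0,"dz":22,"rx":0,"ry":0,"rz":0},
  {"dx":0,"dy":0,"dz":40,"rx":0,"ry":0,"rz":0},
  {"dx":0,"dy":0,"dz":55,"rx":0,"ry":0,"rz":0},
  {"dx":-4,"dy":-10,"dz":60,"rx":0,"ry":0,"rz":0},
])

```text
clock: 3.02
tcp_pos: [0.5799, 0.0359, 0.2089]
orientation: [2.189, 2.25, 0.009]
contact_force: [0.2, 0.6, -3.0]
grip_width: 0.0576
gripper_force: 46.3
```

>>> send_rows([
  {"dx":-9,"dy":-22,"dz":0,"rx":0,"ry":0,"rz":0},
  {"dx":-19,"dy":-48,"dz":0,"rx":0,"ry":0,"rz":0},
  {"dx":-30,"dy":-74,"dz":0,"rx":0,"ry":0,"rz":0},
  {"dx":-40,"dy":-100,"dz":0,"rx":0,"ry":0,"rz":0},
  {"dx":-51,"dy":-126,"dz":0,"rx":0,"ry":0,"rz":0},
])

```text
clock: 3.43
tcp_pos: [0.5258, -0.0948, 0.2055]
orientation: [2.195, 2.248, -0.001]
contact_force: [0.7, -0.0, -3.1]
grip_width: 0.0574
gripper_force: 46.3
```

>>> send_rows([
  {"dx":-11,"dy":-27,"dz":0,"rx":0,"ry":0,"rz":0},
  {"dx":-22,"dy":-54,"dz":0,"rx":0,"ry":0,"rz":0},
  {"dx":-33,"dy":-81,"dz":0,"rx":0,"ry":0,"rz":0},
  {"dx":-44,"dy":-108,"dz":0,"rx":0,"ry":0,"rz":0},
  {"dx":-54,"dy":-134,"dz":0,"rx":0,"ry":0,"rz":0},
])

```text
clock: 3.85
tcp_pos: [0.4713, -0.2288, 0.2055]
orientation: [2.195, 2.247, -0.001]
contact_force: [-0.1, 0.4, -3.1]
grip_width: 0.0576
gripper_force: 46.3
```

>>> send_rows([
  {"dx":-10,"dy":-25,"dz":0,"rx":0,"ry":0,"rz":0},
  {"dx":-20,"dy":-50,"dz":0,"rx":0,"ry":0,"rz":0},
  {"dx":-28,"dy":-70,"dz":0,"rx":0,"ry":0,"rz":0},
  {"dx":-32,"dy":-80,"dz":0,"rx":0,"ry":0,"rz":0},
  {"dx":-32,"dy":-80,"dz":0,"rx":0,"ry":0,"rz":0},
])

```text
clock: 4.27
tcp_pos: [0.4389, -0.3098, 0.2052]
orientation: [-2.2, -2.243, 0.002]
contact_force: [-0.9, 0.2, -3.0]
grip_width: 0.0573
gripper_force: 46.3
```

```bash
python3 - <<'E'
from h import *
f=grab('top');P=cloud(f);g=grab('side');Q=cloud(g)
print(r.get_obs()['tcp_pos'])
c=f['frame'][140:200,210:280]
cv2.imwrite('pics/d1.png',np.hstack([cv2.resize(c,(420,360),interpolation=2),cv2.resize(g['frame'][120:250,170:300],(360,360),interpolation=2)]))
H=cv2.cvtColor(f['frame'],cv2.COLOR_BGR2HSV)
m=(H[...,2]>110)&(H[...,1]<60)&box(P,215,270,145,190)
print('plate',rect(P,m,.08,.11))
# slot: dark pixels / deep points inside plate hull, intersect rays w/ cover plane
ys,xs=np.nonzero(m); X=np.array([ray(f,u,v,.095)[:2]*1000 for u,v in zip(xs,ys)],np.float32)
rc=cv2.minAreaRect(X);print('plate ray',rc)
hull=cv2.convexHull(np.stack([xs,ys],1).astype(np.int32)); k=np.zeros(m.shape,np.uint8);cv2.fillConvexPoly(k,hull,1)
k=cv2.erode(k,np.ones((3,3)));d=(k>0)&(H[...,2]<80);ys,xs=np.nonzero(d)
X=np.array([ray(f,u,v,.095)[:2]*1000 for u,v in zip(xs,ys)],np.float32);print('slot ray',len(X),cv2.minAreaRect(X),X.mean(0))
GH=cv2.cvtColor(g['frame'],cv2.COLOR_BGR2HSV)
m=(GH[...,2]>110)&(GH[...,1]<60)&box(Q,180,240,180,225)&(abs(Q[...,2]-.095)<.012)
ys,xs=np.nonzero(m); X=np.array([ray(g,u,v,.095)[:2]*1000 for u,v in zip(xs,ys)],np.float32)
print('side plate',len(X),cv2.minAreaRect(X))
hull=cv2.convexHull(np.stack([xs,ys],1).astype(np.int32)); k=np.zeros(m.shape,np.uint8);cv2.fillConvexPoly(k,hull,1)
k=cv2.erode(k,np.ones((3,3)));d=(k>0)&(GH[...,2]<80);ys,xs=np.nonzero(d)
X=np.array([ray(g,u,v,.095)[:2]*1000 for u,v in zip(xs,ys)],np.float32);print('side slot',len(X),cv2.minAreaRect(X),X.mean(0))
E
```

```text
[ 0.4411329  -0.30603583  0.20535043]
plate (array([588. ,  45.1]), array([91.5, 62.6]), 73.7, np.int32(490), np.float64(94.6))
plate ray ((605.1463012695312, 71.08161926269531), (152.36903381347656, 79.4220962524414), 71.36715698242188)
slot ray 314 ((604.69970703125, 69.01145935058594), (100.81954193115234, 72.66604614257812), 73.36299133300781) [610.70337  87.59764]
side plate 462 ((587.6771240234375, 46.17441940307617), (90.41546630859375, 61.24467849731445), 73.73050689697266)
side slot 54 ((588.1881103515625, 51.806251525878906), (39.82752227783203, 13.305946350097656), 73.17621612548828) [588.4695    52.276108]
```

View pics/d1.png

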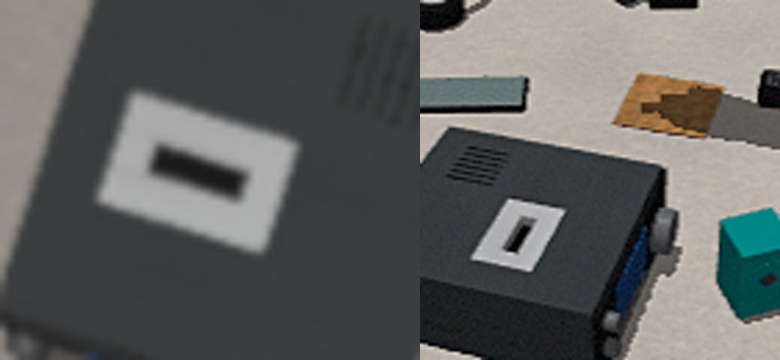

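The picture shows the free slot centred in the bright plate (crop about (197,172) top, (518,237) side), and the pad clear below the carried speaker. I'm lowering it onto the cork.

>>> send_rows([
  {"dx":0,"dy":0,"dz":-25,"rx":0,"ry":0,"rz":0},
  {"dx":0,"dy":0,"dz":-55,"rx":0,"ry":0,"rz":0},
  {"dx":0,"dy":0,"dz":-85,"rx":0,"ry":0,"rz":0},
  {"dx":0,"dy":0,"dz":-112,"rx":0,"ry":0,"rz":0},
  {"dx":0,"dy":0,"dz":-130,"rx":0,"ry":0,"rz":0},
])

```text
clock: 4.78
tcp_pos: [0.4411, -0.3038, 0.0731]
orientation: [-2.188, -2.25, -0.001]
contact_force: [-0.5, -0.3, -3.0]
grip_width: 0.0573
gripper_force: 46.3
```

>>> send_rows([
  {"dx":0,"dy":0,"dz":-7,"rx":0,"ry":0,"rz":0},
  {"dx":0,"dy":0,"dz":-12,"rx":0,"ry":0,"rz":0},
  {"dx":0,"dy":0,"dz":-16,"rx":0,"ry":0,"rz":0},
  {"dx":0,"dy":0,"dz":-19,"rx":0,"ry":0,"rz":0},
  {"dx":0,"dy":0,"dz":-19,"rx":0,"ry":0,"rz":0},
])

```text
clock: 5.2
tcp_pos: [0.4417, -0.3068, 0.0569]
orientation: [2.193, 2.248, 0.001]
contact_force: [0.6, -0.1, -2.5]
grip_width: 0.0575
gripper_force: 46.2
```

Nearly down. I'm lowering another 2 mm, then letting go.

>>> send_rows([
  {"dx":0,"dy":0,"dz":-1,"rx":0,"ry":0,"rz":0},
  {"dx":0,"dy":0,"dz":-2,"rx":0,"ry":0,"rz":0},
  {"dx":0,"dy":0,"dz":-2,"rx":0,"ry":0,"rz":0},
])

```text
clock: 5.45
tcp_pos: [0.4416, -0.3071, 0.0549]
orientation: [2.194, 2.247, 0.0]
contact_force: [0.3, -0.6, -1.1]
grip_width: 0.0575
gripper_force: 46.5
```

>>> send_rows([
  {"dx":0,"dy":0,"dz":0,"rx":0,"ry":0,"rz":0},
  {"dx":0,"dy":0,"dz":0,"rx":0,"ry":0,"rz":0},
  {"dx":0,"dy":0,"dz":0,"rx":0,"ry":0,"rz":0},
  {"dx":0,"dy":0,"dz":0,"rx":0,"ry":0,"rz":0},
  {"dx":0,"dy":0,"dz":0,"rx":0,"ry":0,"rz":0},
], jaw=85)

```text
clock: 5.87
tcp_pos: [0.4412, -0.3069, 0.0544]
orientation: [2.194, 2.248, 0.0]
contact_force: [0.3, 0.6, -0.1]
grip_width: 0.0849
gripper_force: 0.0
```

>>> send_rows([
  {"dx":0,"dy":0,"dz":20,"rx":0,"ry":0,"rz":0},
  {"dx":0,"dy":0,"dz":50,"rx":0,"ry":0,"rz":0},
  {"dx":0,"dy":0,"dz":85,"rx":0,"ry":0,"rz":0},
  {"dx":0,"dy":0,"dz":120,"rx":0,"ry":0,"rz":0},
  {"dx":0,"dy":0,"dz":160,"rx":0,"ry":0,"rz":0},
])

```text
clock: 6.28
tcp_pos: [0.4403, -0.3062, 0.2151]
orientation: [-2.192, -2.247, 0.0]
contact_force: [-0.0, 0.1, -0.2]
grip_width: 0.0853
gripper_force: 0.0
```

>>> send_rows([
  {"dx":12,"dy":30,"dz":0,"rx":0,"ry":0,"rz":0},
  {"dx":24,"dy":60,"dz":0,"rx":0,"ry":0,"rz":0},
  {"dx":36,"dy":90,"dz":0,"rx":0,"ry":0,"rz":0},
  {"dx":48,"dy":120,"dz":0,"rx":0,"ry":0,"rz":0},
  {"dx":60,"dy":150,"dz":0,"rx":0,"ry":0,"rz":0},
], jaw=45)

```text
clock: 6.7
tcp_pos: [0.5014, -0.1554, 0.2146]
orientation: [2.194, 2.248, 0.0]
contact_force: [1.0, 0.3, -0.5]
grip_width: 0.0446
gripper_force: 0.0
```

>>> send_rows([
  {"dx":0,"dy":33,"dz":0,"rx":0,"ry":0,"rz":2},
  {"dx":0,"dy":66,"dz":0,"rx":0,"ry":0,"rz":4},
  {"dx":0,"dy":100,"dz":0,"rx":0,"ry":0,"rz":6},
  {"dx":0,"dy":133,"dz":0,"rx":0,"ry":0,"rz":8},
  {"dx":0,"dy":166,"dz":0,"rx":0,"ry":0,"rz":10},
])

```text
clock: 7.12
tcp_pos: [0.5008, 0.0108, 0.2144]
orientation: [1.988, 2.432, 0.0]
contact_force: [0.5, -0.8, -0.2]
grip_width: 0.0449
gripper_force: 0.0
```

```bash
python3 - <<'E'
from h import *
f=grab('top');P=cloud(f);g=grab('side');Q=cloud(g)
print(r.get_obs()['tcp_pos'])
print('spk',rect(P,box(P,325,390,180,250),.07,.12),rect(Q,box(Q,220,300,100,180),.085,.12))
print('mod',rect(P,box(P,150,185,195,225),.085,.13),rect(Q,box(Q,240,275,270,325),.09,.115))
cv2.imwrite('pics/e1.png',np.hstack([cv2.resize(g['frame'],(600,450)),]))
E
```

```text
[0.50088172 0.01564784 0.21488768]
spk (array([ 441.4, -305.8]), array([56.2, 58.6]), 1.4, np.int32(376), np.float64(91.2)) (array([508.8, -64.7]), array([ 29.5, 107.9]), 79.5, np.int32(144), np.float64(95.1))
mod (array([455.3, 292.7]), array([14.5, 48.5]), 22.9, np.int32(82), np.float64(103.4)) (array([455.1, 296.2]), array([14.8, 48. ]), 24.2, np.int32(180), np.float64(103.1))
```

View pics/e1.png

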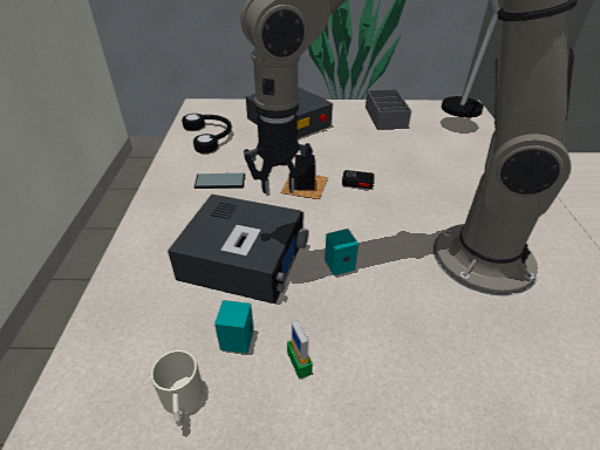

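The speaker stands squarely on the cork (at (304,168) in this picture), and the module is still in its cradle at (300,345). I'm moving over the module.

>>> send_rows([
  {"dx":-6,"dy":34,"dz":0,"rx":0,"ry":0,"rz":3},
  {"dx":-12,"dy":68,"dz":0,"rx":0,"ry":0,"rz":6},
  {"dx":-18,"dy":102,"dz":0,"rx":0,"ry":0,"rz":9},
  {"dx":-24,"dy":136,"dz":0,"rx":0,"ry":0,"rz":12},
  {"dx":-30,"dy":170,"dz":0,"rx":0,"ry":0,"rz":12},
])

```text
clock: 7.63
tcp_pos: [0.4708, 0.1799, 0.2144]
orientation: [1.723, 2.627, -0.0]
contact_force: [0.5, 0.3, 0.1]
grip_width: 0.0452
gripper_force: 0.0
```

>>> send_rows([
  {"dx":-4,"dy":30,"dz":0,"rx":0,"ry":0,"rz":0},
  {"dx":-8,"dy":60,"dz":0,"rx":0,"ry":0,"rz":0},
  {"dx":-12,"dy":90,"dz":0,"rx":0,"ry":0,"rz":0},
  {"dx":-16,"dy":110,"dz":-10,"rx":0,"ry":0,"rz":0},
  {"dx":-16,"dy":114,"dz":-40,"rx":0,"ry":0,"rz":0},
])

```text
clock: 8.05
tcp_pos: [0.456, 0.2996, 0.1779]
orientation: [1.718, 2.628, 0.015]
contact_force: [-0.0, 0.9, -0.1]
grip_width: 0.0454
gripper_force: 0.0
```

>>> send_rows([
  {"dx":0,"dy":0,"dz":0,"rx":0,"ry":0,"rz":0},
  {"dx":0,"dy":0,"dz":0,"rx":0,"ry":0,"rz":0},
  {"dx":0,"dy":0,"dz":0,"rx":0,"ry":0,"rz":0},
])

```text
clock: 8.3
tcp_pos: [0.4558, 0.2924, 0.1749]
orientation: [1.727, 2.624, -0.0]
contact_force: [0.8, 0.8, 0.5]
grip_width: 0.0447
gripper_force: 0.0
```

>>> send_rows([
  {"dx":0,"dy":2,"dz":-20,"rx":0,"ry":0,"rz":0},
  {"dx":0,"dy":2,"dz":-45,"rx":0,"ry":0,"rz":0},
  {"dx":0,"dy":2,"dz":-70,"rx":0,"ry":0,"rz":0},
  {"dx":0,"dy":2,"dz":-90,"rx":0,"ry":0,"rz":0},
  {"dx":0,"dy":2,"dz":-98,"rx":0,"ry":0,"rz":0},
])

```text
clock: 8.72
tcp_pos: [0.4554, 0.2934, 0.0752]
orientation: [1.728, 2.624, -0.003]
contact_force: [0.5, -0.5, -0.2]
grip_width: 0.0446
gripper_force: 0.0
```

>>> send_rows([
  {"dx":0,"dy":0,"dz":0,"rx":0,"ry":0,"rz":0},
  {"dx":0,"dy":0,"dz":0,"rx":0,"ry":0,"rz":0},
  {"dx":0,"dy":0,"dz":0,"rx":0,"ry":0,"rz":0},
  {"dx":0,"dy":0,"dz":0,"rx":0,"ry":0,"rz":0},
  {"dx":0,"dy":0,"dz":0,"rx":0,"ry":0,"rz":0},
], jaw=5, newtons=50)

```text
clock: 9.13
tcp_pos: [0.4562, 0.2958, 0.078]
orientation: [1.725, 2.624, 0.004]
contact_force: [0.2, -1.2, 7.0]
grip_width: 0.0133
gripper_force: 49.9
```

>>> send_rows([
  {"dx":0,"dy":0,"dz":15,"rx":0,"ry":0,"rz":0},
  {"dx":0,"dy":0,"dz":40,"rx":0,"ry":0,"rz":0},
  {"dx":0,"dy":0,"dz":65,"rx":0,"ry":0,"rz":0},
  {"dx":0,"dy":0,"dz":90,"rx":0,"ry":0,"rz":0},
  {"dx":0,"dy":0,"dz":115,"rx":0,"ry":0,"rz":0},
])

```text
clock: 9.55
tcp_pos: [0.4548, 0.2951, 0.1928]
orientation: [1.725, 2.626, 0.0]
contact_force: [1.1, -0.4, -1.5]
grip_width: 0.0137
gripper_force: 48.9
```

>>> send_rows([
  {"dx":0,"dy":0,"dz":15,"rx":0,"ry":0,"rz":0},
  {"dx":0,"dy":0,"dz":15,"rx":0,"ry":0,"rz":0},
])

```text
clock: 9.72
tcp_pos: [0.4565, 0.2967, 0.2102]
orientation: [1.723, 2.623, 0.009]
contact_force: [0.9, 0.9, -0.6]
grip_width: 0.0134
gripper_force: 49.1
```

>>> send_rows([
  {"dx":6,"dy":-12,"dz":0,"rx":0,"ry":0,"rz":-2},
  {"dx":18,"dy":-34,"dz":0,"rx":0,"ry":0,"rz":-6},
  {"dx":30,"dy":-57,"dz":0,"rx":0,"ry":0,"rz":-10},
  {"dx":42,"dy":-79,"dz":0,"rx":0,"ry":0,"rz":-14},
  {"dx":53,"dy":-100,"dz":0,"rx":0,"ry":0,"rz":-18},
])

```text
clock: 10.13
tcp_pos: [0.5081, 0.1921, 0.2046]
orientation: [-2.121, -2.317, 0.005]
contact_force: [0.7, 0.2, -1.8]
grip_width: 0.0134
gripper_force: 49.0
```

>>> send_rows([
  {"dx":12,"dy":-22,"dz":0,"rx":0,"ry":0,"rz":-4},
  {"dx":24,"dy":-45,"dz":0,"rx":0,"ry":0,"rz":-8},
  {"dx":36,"dy":-68,"dz":0,"rx":0,"ry":0,"rz":-12},
  {"dx":48,"dy":-90,"dz":0,"rx":0,"ry":0,"rz":-16},
  {"dx":60,"dy":-113,"dz":0,"rx":0,"ry":0,"rz":-19},
])

```text
clock: 10.55
tcp_pos: [0.5685, 0.0799, 0.2055]
orientation: [-2.474, -1.935, 0.002]
contact_force: [0.8, 0.8, -1.0]
grip_width: 0.0134
gripper_force: 49.0
```

>>> send_rows([
  {"dx":10,"dy":-20,"dz":0,"rx":0,"ry":0,"rz":-2.6},
  {"dx":17,"dy":-31,"dz":0,"rx":0,"ry":0,"rz":-2.6},
  {"dx":20,"dy":-36,"dz":0,"rx":0,"ry":0,"rz":-2.6},
  {"dx":20,"dy":-36,"dz":0,"rx":0,"ry":0,"rz":-2.6},
  {"dx":20,"dy":-36,"dz":0,"rx":0,"ry":0,"rz":-2.6},
])

```text
clock: 10.97
tcp_pos: [0.5878, 0.0475, 0.2062]
orientation: [-2.51, -1.888, -0.0]
contact_force: [0.1, -0.1, -1.5]
grip_width: 0.0134
gripper_force: 49.0
```

```bash
python3 - <<'E'
from h import *
np.savez('/tmp/side_prev.npz',**dict(np.load('/tmp/side.npz')))
f0=dict(np.load('/tmp/side.npz'))
f=grab('top');P=cloud(f);g=grab('side');Q=cloud(g)
o=r.get_obs();print(o['tcp_pos'],o['orientation'],o['contact_force'])
t=o['tcp_pos']
# module points in side view below fingers
s=(np.hypot(Q[...,0]-t[0],Q[...,1]-t[1])<.045)&(Q[...,2]<t[2]-.015)&(Q[...,2]>.105)
q=Q[s];print(len(q),np.round(np.percentile(q[:,2],[0,2,50,100])*1000,1))
for lo,hi in((.12,.14),(.14,.165),(.165,.19)):
    k=q[(q[:,2]>lo)&(q[:,2]<hi)]; 
    if len(k)>5: print(lo,len(k),cv2.minAreaRect((k[:,:2]*1000).astype(np.float32)))
ys,xs=np.nonzero(s);print(xs.min(),xs.max(),ys.min(),ys.max())
c=g['frame'][120:240,160:270];cv2.imwrite('pics/f1.png',cv2.resize(c,None,fx=5,fy=5,interpolation=2))
E
```

```text
[0.58750395 0.0481827  0.20635185] [-2.50870656e+00 -1.88940965e+00 -4.48801883e-04] [ 0.05148206  0.88586514 -1.36729088]
226 [132.5 136.6 164.  191.2]
0.12 19 ((581.5524291992188, 53.88920211791992), (45.528175354003906, 9.815146446228027), 58.5809440612793)
0.14 97 ((580.5465087890625, 52.59349060058594), (47.991458892822266, 13.108414649963379), 58.578365325927734)
0.165 105 ((585.8609619140625, 49.3106689453125), (50.306724548339844, 15.70156192779541), 74.2531967163086)
197 210 174 199
```

View pics/f1.png

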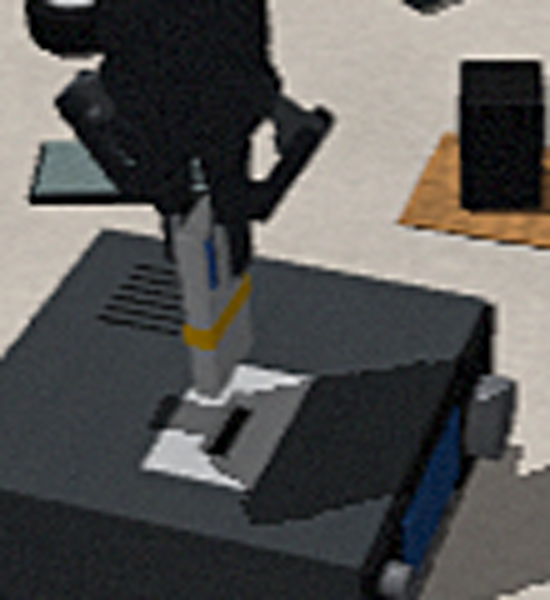

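The module hangs upright above the slot: its foot is at about (212,390) in the crop, and the slot at (230,430). The speaker stands on the pad. I'm measuring the module's faces in the plate's axes, using the same camera so the bias cancels.

```bash
python3 - <<'E'
from h import *
g=dict(np.load('/tmp/side.npz'));Q=cloud(g);f=dict(np.load('/tmp/top.npz'));P=cloud(f)
t=r.get_obs()['tcp_pos'];a=np.radians(-16.2);ex=np.array([np.cos(a),np.sin(a)]);ey=np.array([-ex[1],ex[0]])
c=np.array([.5877,.0462])
print('tcp rel',(t[:2]-c)@ex*1000,(t[:2]-c)@ey*1000)
s=(np.hypot(Q[...,0]-t[0],Q[...,1]-t[1])<.04)&(Q[...,2]<t[2]-.02)&(Q[...,2]>.12)
for z0 in np.arange(.13,.19,.01):
    q=Q[s&(abs(Q[...,2]-z0)<.005)];u=(q[:,:2]-c)@ex*1000;v=(q[:,:2]-c)@ey*1000
    vm=np.median(v[v>v.max()-4]); broad=(v<v.max()-8)
    print(round(z0,3),len(u),'u',np.round([u.min(),np.median(u[broad]) if broad.any() else 0,u.max()],1),'v',np.round([v.min(),vm,v.max()],1))
# slot in the pre-module side picture: dark pixels in plate
H=None
F=dict(np.load('/tmp/side_prev.npz'));G=cv2.cvtColor(F['frame'],cv2.COLOR_BGR2GRAY);
pts=[(u,v) for v in range(185,222) for u in range(185,240) if G[v,u]<80]
X=np.array([ray(F,u,v,.095)[:2] for u,v in pts]);U=(X-c)@ex*1000;V=(X-c)@ey*1000
k=(abs(U)<20)&(abs(V)<33);print('slot dark',k.sum(),U[k].min(),U[k].max(),V[k].min(),V[k].max())
E
```

```text
tcp rel -0.7414198107537228 1.8492817502808572
0.13 2 u [-9.2 -9.2 -3.9] v [-3.7 23.4 23.4]
0.14 37 u [-10.1  -9.3   2.8] v [-20.7  25.3  28.1]
0.15 37 u [-10.   -9.2   2.3] v [-14.1  25.   26.7]
0.16 40 u [-10.1  -9.2   3.7] v [-15.5  25.2  27.1]
0.17 44 u [-10.6  -9.6   5. ] v [-19.2  25.9  27.7]
0.18 47 u [-10.6  -9.3   4.7] v [-22.7  25.4  27.3]
slot dark 54 -7.772919072188361 5.744607347547463 -14.454802488268065 25.403500105872347
```

>>> send_rows([
  {"dx":1.4,"dy":-1.7,"dz":-8,"rx":0,"ry":0,"rz":-0.2},
  {"dx":1.4,"dy":-1.7,"dz":-16,"rx":0,"ry":0,"rz":-0.2},
  {"dx":1.4,"dy":-1.7,"dz":-24,"rx":0,"ry":0,"rz":-0.2},
  {"dx":1.4,"dy":-1.7,"dz":-31,"rx":0,"ry":0,"rz":-0.2},
  {"dx":1.4,"dy":-1.7,"dz":-35,"rx":0,"ry":0,"rz":-0.2},
])

```text
clock: 11.48
tcp_pos: [0.5887, 0.0445, 0.1696]
orientation: [-2.514, -1.882, 0.003]
contact_force: [-0.8, -0.3, -1.1]
grip_width: 0.0134
gripper_force: 49.0
```

>>> send_rows([
  {"dx":0,"dy":0,"dz":0,"rx":0,"ry":0,"rz":0},
  {"dx":0,"dy":0,"dz":-1,"rx":0,"ry":0,"rz":0},
  {"dx":0,"dy":0,"dz":-2,"rx":0,"ry":0,"rz":0},
  {"dx":0,"dy":0,"dz":-3,"rx":0,"ry":0,"rz":0},
  {"dx":0,"dy":0,"dz":-4,"rx":0,"ry":0,"rz":0},
])

```text
clock: 11.9
tcp_pos: [0.5897, 0.0446, 0.1676]
orientation: [2.515, 1.882, 0.001]
contact_force: [-0.0, 0.1, -0.2]
grip_width: 0.0137
gripper_force: 49.2
```

>>> send_rows([
  {"dx":0,"dy":0,"dz":-1,"rx":0,"ry":0,"rz":0},
  {"dx":0,"dy":0,"dz":-2,"rx":0,"ry":0,"rz":0},
  {"dx":0,"dy":0,"dz":-2,"rx":0,"ry":0,"rz":0},
])

```text
clock: 12.15
tcp_pos: [0.5893, 0.045, 0.1653]
orientation: [-2.515, -1.882, -0.0]
contact_force: [-0.9, 1.2, -0.8]
grip_width: 0.0134
gripper_force: 49.2
```

>>> send_rows([
  {"dx":0,"dy":0,"dz":-1,"rx":0,"ry":0,"rz":0},
  {"dx":0,"dy":0,"dz":-2,"rx":0,"ry":0,"rz":0},
  {"dx":0,"dy":0,"dz":-3,"rx":0,"ry":0,"rz":0},
  {"dx":0,"dy":0,"dz":-4,"rx":0,"ry":0,"rz":0},
  {"dx":0,"dy":0,"dz":-4,"rx":0,"ry":0,"rz":0},
])

```text
clock: 12.57
tcp_pos: [0.5894, 0.0449, 0.161]
orientation: [-2.515, -1.882, -0.0]
contact_force: [-0.8, 2.7, -1.2]
grip_width: 0.0135
gripper_force: 49.0
```

>>> send_rows([
  {"dx":0.1,"dy":0.5,"dz":-2,"rx":0,"ry":0,"rz":0},
  {"dx":0.1,"dy":0.5,"dz":-4,"rx":0,"ry":0,"rz":0},
  {"dx":0.1,"dy":0.5,"dz":-6,"rx":0,"ry":0,"rz":0},
  {"dx":0.1,"dy":0.5,"dz":-8,"rx":0,"ry":0,"rz":0},
  {"dx":0.1,"dy":0.5,"dz":-8,"rx":0,"ry":0,"rz":0},
])

```text
clock: 12.98
tcp_pos: [0.5893, 0.045, 0.1527]
orientation: [-2.515, -1.882, 0.001]
contact_force: [-1.7, 2.5, -3.6]
grip_width: 0.0134
gripper_force: 48.8
```

>>> send_rows([
  {"dx":0,"dy":0,"dz":-3,"rx":0,"ry":0,"rz":0},
  {"dx":0,"dy":0,"dz":-6,"rx":0,"ry":0,"rz":0},
  {"dx":0,"dy":0,"dz":-9,"rx":0,"ry":0,"rz":0},
  {"dx":0,"dy":0,"dz":-12,"rx":0,"ry":0,"rz":0},
  {"dx":0,"dy":0,"dz":-12,"rx":0,"ry":0,"rz":0},
])

```text
clock: 13.4
tcp_pos: [0.5893, 0.045, 0.1404]
orientation: [-2.515, -1.882, 0.001]
contact_force: [-1.9, 2.9, -4.3]
grip_width: 0.0133
gripper_force: 48.6
```

>>> send_rows([
  {"dx":0,"dy":0,"dz":-3,"rx":0,"ry":0,"rz":0},
  {"dx":0,"dy":0,"dz":-6,"rx":0,"ry":0,"rz":0},
  {"dx":0,"dy":0,"dz":-9,"rx":0,"ry":0,"rz":0},
  {"dx":0,"dy":0,"dz":-11.5,"rx":0,"ry":0,"rz":0},
  {"dx":0,"dy":0,"dz":-11.5,"rx":0,"ry":0,"rz":0},
])

```text
clock: 13.82
tcp_pos: [0.5892, 0.0451, 0.1291]
orientation: [-2.515, -1.882, 0.001]
contact_force: [-2.9, 2.9, -3.9]
grip_width: 0.0134
gripper_force: 48.7
```

```bash
python3 - <<'E'
from h import *
g=grab('side');Q=cloud(g);o=r.get_obs();t=o['tcp_pos'];print(t,o['contact_force'],o['gripper_force'])
H=cv2.cvtColor(g['frame'],cv2.COLOR_BGR2HSV)
near=np.hypot(Q[...,0]-t[0],Q[...,1]-t[1])<.045
y=near&(H[...,0]>15)&(H[...,0]<35)&(H[...,1]>120);z=Q[y][:,2]*1000
print('band',len(z),np.round(np.percentile(z,[0,10,50,90,100]),1) if len(z) else 0)
b=near&(H[...,0]>105)&(H[...,0]<130)&(H[...,1]>100)&(Q[...,2]>.1);z=Q[b][:,2]*1000
print('blue',len(z),np.round(np.percentile(z,[0,5,50,100]),1) if len(z) else 0)
c=g['frame'][130:240,160:270];cv2.imwrite('pics/g1.png',cv2.resize(c,None,fx=5,fy=5,interpolation=2))
E
```

```text
[0.58925997 0.04505733 0.12918589] [-2.40085747  3.13597657 -4.75238232] 48.69988739490509
band 38 [ 92.1  94.1  97.7 101.8 129.1]
blue 104 [120.9 128.6 235.6 367.6]
```

View pics/g1.png

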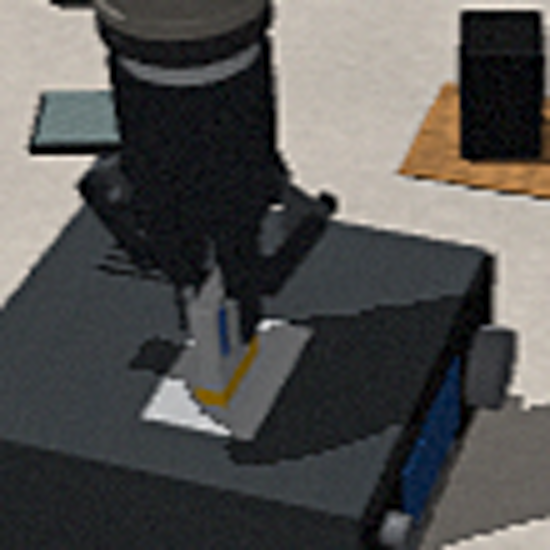

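The band's upper half shows just above the plate (crop about (230,385)): it spans about 95–102 mm, and the blue pad's lower edge is at 121 mm against the 120 mm goal. The speaker is upright on the pad and nothing touches it. Handing in.

```bash
python3 -c "
from h import *
print(r.hand_in())"
```

```text
the job is handed in; nothing more can be done
None
```

The job is handed in, with no verdict returned: the speaker stands upright on the cork pad, and the module is held in the slot by the gripper with its yellow band level with the cover.

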